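# Unclamp the cut bar and set it on the outfeed cradle

## Task

Lift the red handle of the jig's sprung clamp past its hold-open point so that the clamp stays fully open by itself, and let go of it with the bar still lying in the jig. Then lift the aluminium bar out of the jig and set it down, without dropping it, in the blue V saddles of the wooden cradle, lying squarely in both and roughly centred lengthways, with your gripper off it and the clamp left open. Leave the white offcut, the tape and the screwdriver where they are.

Things in the scene. Friction and masses are not known exactly. Their poses are not given: they have to be found in the camera images.
- clamp (a joint): clamp arm angle. 0 = level, pad on the bar; grows as the handle rises; stop at 1.75 (upright, leaning 10 deg back). Over-centre spring pushes it shut below about 1.07 rad (about 6 N at the handle lifts it from closed, less higher up) and open above. Damped: let go past 1.35 rad it swings to the stop within a second and stays. Flat yellow arm, 20 wide, 10 mm thick, rubber pad 95 mm from the hinge
- clamp_handle (a point): centre of the red handle: round bar, 22 mm diameter, 40 mm long, parallel to the hinge axis, at the arm's free end 160 mm from the hinge axis, on the robot's side. The arm joins the middle of its length from the hinge side. Closed, it is 85 mm above the table, 73 mm clear above the jig plate. Site y lies along the handle; x points from handle to hinge, turning with the arm
- clamp_hinge (a point): point on the clamp's hinge axis, 85 mm above the table, midway along the handle's length. Axes are the jig's: x level, from bar to hinge, y along the hinge axis, z up. Two yellow cheeks hold it (58 mm over both along y, 40 mm along x), up to 100 mm above the table; the spring lies beside the +y cheek
- jig_seat (a point): centre of the bar when centred in the jig, 50 mm above the table, 95 mm from the hinge axis; axes as clamp_hinge, bar along y
- bar_center (a point): centre of the loose aluminium round bar, 28 mm in diameter, 180 mm long, about 0.3 kg; y axis along the bar (x and z turn as it rolls). It starts in the jig's V saddles under the clamp pad, up to 15 mm off the seat along y
- bar: the same bar; origin at its centre, y axis along it
- cradle_seat (a point): where the bar's centre must finally lie, 50 mm above the table; x along the bar's final direction (either way round), y across, z up
- scrap_bin: fixed orange open bin 150 x 110 x 50 mm with a few scraps, on the other side of the jig from the cradle; not used. Origin under its centre
- offcut: loose white board offcut, 45 x 90 x 18 mm, beyond the work; leave alone. Origin under its centre
- tape: loose blue roll of tape, 90 mm across, 25 mm high, beyond the work; leave alone. Origin under its centre
- screwdriver: loose screwdriver lying beyond the jig; leave alone
- jig: fixed jig, origin on the table under jig_seat, axes as clamp_hinge. Dark steel plate 200 (x) x 170 (y) x 12 mm, centred 30 mm towards the hinge. Two orange V saddles, 20 mm wide, centred at y = +-55 mm, 49 mm across in x, up to 50 mm above the table; only the plate lies between them
- cradle: fixed outfeed cradle left or right of the jig, origin on the table under cradle_seat, same axes. Pale wooden board 190 (x) x 75 x 12 mm; two blue 90-degree V saddles 20 mm wide, centred at x = +-50 mm, 49 mm across in y, up to 50 mm above the table; only the board lies between them

How it is judged:
By the outcome, as a careful person would: the job done as asked, in the order asked, and still so for the second after the job is handed in, with the robot touching nothing.
It also fails if it takes over 64 s, if anything falls off the work surface, if the arm or the gripper's body presses on something with over 40 N, if the wrist force passes 120 N, or if a joint passes its speed limit or range.

## Robot

A 6-joint arm with a two-finger parallel gripper is mounted at the origin on the work surface. World frame = base frame: x ahead of the robot, y to its left, z up, the work surface at z = 0. Lengths are in mm, angles in rad, forces in N, time in s.
With the tool pointing down it reaches from about 350 to 775 mm from the base axis. Payload 7.3 kg.
Tool frame: the origin (TCP) lies midway between the tips of the shut fingers; the grasp point (between the pads) lies 19 mm behind it; z points along the fingers, x is the direction in which the jaws open and shut, and the axes are right-handed (so a half turn about z gives the same grasp; the last joint's range is limited). The gripper opens to 92 mm and grips with 3 to 60 N. Pads are 19 mm wide; open, the fingers measure 130 mm over their backs; the gripper's body (75 mm by 190 mm) begins 47 mm behind the grasp point.
Start: joints at [1.191, 0.342, 1.524, -0, 1.275, -0.146], TCP at [121.613, 510.74, 226.741] pointing down, gripper open.
Joint ranges: [-2.53, 2.53], [-0.77, 2.02], [0.04, 2.7], [-1, 4.14], [0.28, 2.66], [-3.11, 3.11]. Speed limits (rad/s): [2.57, 2.57, 3.14, 3.14, 3.14, 3.14].

## Interface

Orientations are given as [roll, pitch, yaw] about the fixed x, y, z axes, in that order (R = Rz(yaw) Ry(pitch) Rx(roll)).
In Python, from plant import bot gives the robot as it stands.
- The arm moves only by the shell command python3 -m pendant 'ROWS' [OPENING]. ROWS is JSON, a list of rows, each an object with "linear": the shift along the world's x, y, z in mm, a list of three; "twist": the turn about the world's z in degrees. In form: [{"linear": [x, y, z], "twist": twist}, ...]. A call has 1 to 20 rows; each row is the pose to reach, as a shift and turn from the pose commanded when the call began; what a row does not reach only later rows make up. A row lasts 1/8 s, in which the tool goes at most 62.5 mm and 10.7 degrees, less where a joint would pass 70% of its speed; a pose out of reach is approached as far as the arm can. A call with a gripper value outside its range is refused whole. OPENING is the closure in counts, from 0 (fully open) to 255 (shut), set as the call begins (- or left out, the last holds). The fingers move at their own pace and stop on an object; the grip force is fixed at half the most. Time passes only in rows, so rows that repeat a pose let the fingers close. It gives the time, the measured TCP pose, the force and the opening at its end, in the units of the state.
- bot.get_obs(): the state, without advancing time (a new reading comes with each control period).
- bot.capture(name): name is "side" or "top" or "wrist"; returns a dict with "frame" (400x640x3 uint8, blue, green, red), "z_map" (400x640 float32, mm along the optical axis (not along the pixel's ray), 0 where there is no reading), "fx", "fy", "cx", "cy" (pixels), "k1" (the pictures are not rectified: a ray, as slopes to the right and down, at radius r is drawn at 1 + k1 r^2 times it, then the intrinsics apply), "rvec" (rotation vector, rad) and "tvec" (3), from world to camera coordinates, as OpenCV has them. Camera axes: x right, y down, z forward; pixel columns grow to the right and rows downward; lengths in mm; the calibration is good to about 2 mm. A picture is of the moment at which its call begins.
- bot.close_job(): hands the job in, once; it reports no verdict.
The state is a dict: "time": time; "joint_positions": joint angles; "dq": joint speeds; "tau": joint torques, N m; "tool_pos": TCP position; "tcp_rot": TCP orientation; "contact_force": force on the tool from outside, world axes, zero at the start; "moment": the same for the moment, N m; "grip_width": finger opening in mm.
Only numpy, scipy, OpenCV 4.12 (cv2) and the standard library are available. Lean on these libraries where they do the work, as an engineer would, in place of code of your own. Each camera call takes 0.05 s, during which the arm holds its last target. There are 200 camera calls.

## Working session

There is one attempt and no reset: what is moved stays moved. The work goes in short steps, Python scripts to look and compute and a shell command to move; the robot and the scene stay as the last step left them, time stands still between calls to the robot, and variables do not carry over. Pictures are saved under pics/ and viewed, about 8 in all and at most 12, crops included, and the job is handed in when it is done.

```bash
mkdir -p pics
cat > h.py <<'E'
import numpy as np, cv2
from plant import bot
def cap(n):
    c=bot.capture(n); c['R']=cv2.Rodrigues(np.array(c['rvec'],float))[0]; c['t']=np.array(c['tvec'],float).ravel(); return c
def cloud(c):
    z=c['z_map']; v,u=np.mgrid[0:400,0:640]
    x=(u-c['cx'])/c['fx']; y=(v-c['cy'])/c['fy']; a,b=x.copy(),y.copy()
    for _ in range(6):
        s=1+c['k1']*(a*a+b*b); a,b=x/s,y/s
    P=np.stack([a*z,b*z,z],-1); W=(P-c['t'])@c['R']; W[z<=0]=np.nan
    return W
E
python3 - <<'E'
from h import *
for n in('top','side'):
    c=cap(n); cv2.imwrite(f'pics/{n}0.png',c['frame']); np.save(n+'0.npy',cloud(c)); print(n,-c['R'].T@c['t'],c['fx'])
    
print(bot.get_obs())
E
```

```text
top [ 497.98565114    7.91851365 1136.49359417] 492.63655033964613
side [173.43300332 516.25200724 843.17947368] 378.86686399504
{'time': 0.1, 'joint_positions': array([ 1.19099867e+00,  3.42656498e-01,  1.52492067e+00, -3.51085175e-05,
        1.27538941e+00, -1.46008078e-01]), 'dq': array([-1.38411632e-04,  9.66847039e-05, -3.20463985e-03, -1.25032988e-03,
        2.89578787e-04,  4.60190692e-04]), 'tau': array([ 2.76777711e-03, -4.32003665e+01, -2.44693476e+01,  7.19384383e-02,
        5.25365677e-02, -7.63111302e-06]), 'tool_pos': array([121.48207369, 510.38015149, 226.11295198]), 'tcp_rot': array([-3.14142598e+00,  1.36418889e-03,  1.33701710e+00]), 'contact_force': array([ 0.52981126, -0.5235017 ,  0.11502552]), 'moment': array([-0.01360135, -0.0124843 ,  0.00558948]), 'grip_width': 91.56437008964636}
```

View pics/top0.png

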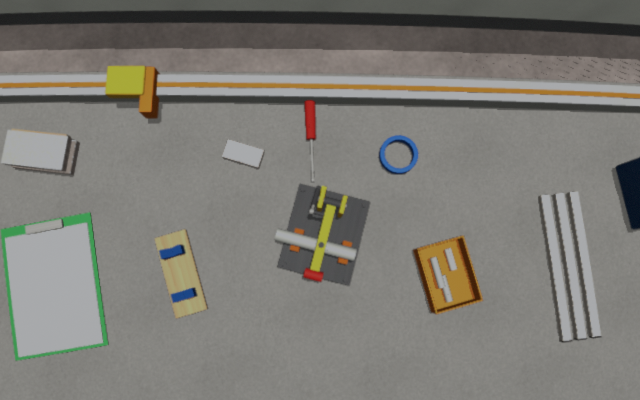

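View pics/side0.png

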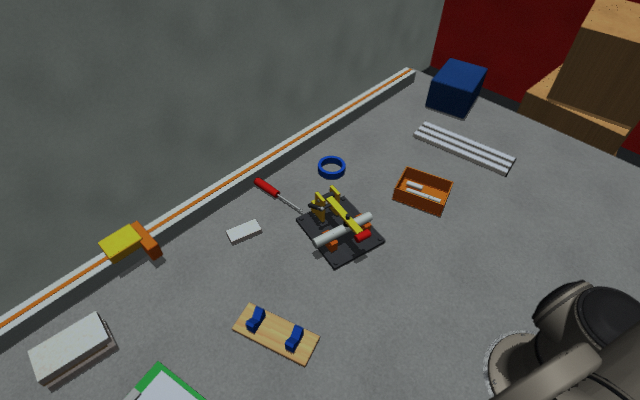

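The top view shows the jig at about (322,235), with the red handle at (313,275), the hinge at (331,205) and the bar from (277,237) to (355,252). The cradle is at (180,273), with blue saddles at (172,252) and (184,296). The side view agrees. Next I'll measure these.

```bash
cat > meas.py <<'E'
from h import *
W=np.load('top0.npy'); f=cv2.imread('pics/top0.png'); hsv=cv2.cvtColor(f,cv2.COLOR_BGR2HSV).astype(int)
H,S,V=hsv[...,0],hsv[...,1],hsv[...,2]
def box(u0,u1,v0,v1):
    m=np.zeros((400,640),bool); m[v0:v1,u0:u1]=1; return m&np.isfinite(W[...,0])
def rep(n,m):
    p=W[m]; q=p[:,:2].astype(np.float32); r=cv2.minAreaRect(q)
    ev,evec=np.linalg.eigh(np.cov(q.T)); a=np.degrees(np.arctan2(evec[1,1],evec[0,1]))
    print(n,len(p),'mean',p.mean(0).round(1),'z5/95',np.percentile(p[:,2],[5,50,95]).round(1),'rect',np.round(r[0],1),np.round(r[1],1),round(r[2],1),'pca',round(a,1))
print('table z',np.nanmedian(W[300:380,200:400,2]))
J=box(265,380,180,290)
rep('handle',J&((H<8)|(H>172))&(S>150)&(W[...,2]>65))
rep('arm',J&(H>22)&(H<35)&(S>150)&(W[...,2]>75)&(np.mgrid[0:400,0:640][0]>212))
rep('bar',J&(S<70)&(V>90)&(W[...,2]>45)&(W[...,2]<75))
rep('plate',J&(W[...,2]>5))
C=box(145,215,222,325)
rep('board',C&(W[...,2]>6))
b=C&(H>100)&(H<130)&(S>150)
rep('blueA',b&(np.mgrid[0:400,0:640][0]<272)); rep('blueB',b&(np.mgrid[0:400,0:640][0]>=272)); rep('blue',b)
E
python3 meas.py
```

```text
table z -0.17293148825819155
handle 162 mean [489.3  13.5  93.4] z5/95 [89.3 93.7 96.9] rect [489.6  13.3] [38.1 19.9] 75.9 pca 76.6
arm 460 mean [561.   -4.4  89.8] z5/95 [86.5 89.8 93.1] rect [563.7  -5.3] [ 33.9 133.4] 67.9 pca 165.6
bar 884 mean [555.5  10.5  60.9] z5/95 [54.6 61.4 65.8] rect [555.4   8.2] [154.4 130.9] 38.4 pca 76.1
plate 6722 mean [578.2  -7.6  35.3] z5/95 [ 8.7 13.7 93.7] rect [582.  -6.] [251.3 265.1] 0.9 pca 161.7
board 2840 mean [487.5 313.8  16.8] z5/95 [ 8.6 12.5 45.1] rect [496.  311.4] [214.  144.2] 1.8 pca -162.3
blueA 186 mean [534.3 329.2  40.5] z5/95 [30.2 40.4 49.7] rect [534.7 328.8] [17.4 47.6] 17.4 pca 106.9
blueB 171 mean [440.6 298.7  40.5] z5/95 [30.3 40.6 48.9] rect [440.6 298.9] [16.5 47.6] 16.9 pca 107.4
blue 357 mean [489.4 314.6  40.5] z5/95 [30.2 40.5 49.4] rect [487.8 314. ] [116.   47.6] 17.6 pca -161.9
```

```bash
python3 -m pendant '[{"linear":[50,-68,0],"twist":0},{"linear":[90,-122,0],"twist":0},{"linear":[130,-176,0],"twist":0},{"linear":[165,-223,0],"twist":0},{"linear":[200,-270,0],"twist":0},{"linear":[235,-318,0],"twist":0},{"linear":[270,-365,0],"twist":0},{"linear":[300,-406,0],"twist":-0.6},{"linear":[330,-446,0],"twist":-0.6},{"linear":[350,-473,0],"twist":-0.6},{"linear":[362,-489,0],"twist":-0.6},{"linear":[368,-497,0],"twist":-0.6},{"linear":[368,-497,0],"twist":-0.6},{"linear":[368,-497,0],"twist":-0.6},{"linear":[368,-497,0],"twist":-0.6}]' 0
cat > wr.py <<'E'
import sys; from h import *
c=cap('wrist'); cv2.imwrite(f'pics/{sys.argv[1]}.png',c['frame']); np.save(sys.argv[1]+'.npy',cloud(c)); o=bot.get_obs(); print(o['time'],o['tool_pos'],o['tcp_rot'],o['contact_force'],o['grip_width'])
E
python3 wr.py w1
python3 - <<'E'
from h import *
c=cap('side'); cv2.imwrite('pics/s1.png',cv2.resize(c['frame'][60:320,230:630],(800,520)))
E
```

```text
time: 1.98
tool_pos: [489.2, 14.5, 226.9]
tcp_rot: [3.141, -0.0, 1.328]
contact_force: [0.4, 0.2, -0.3]
grip_width: 92.0
2.025 [489.32755553  14.39974071 226.90303513] [ 3.14144682e+00 -1.68308057e-04  1.32757244e+00] [ 0.49641068  1.29999284 -0.06406901] 91.64840783970556
```

View pics/w1.png

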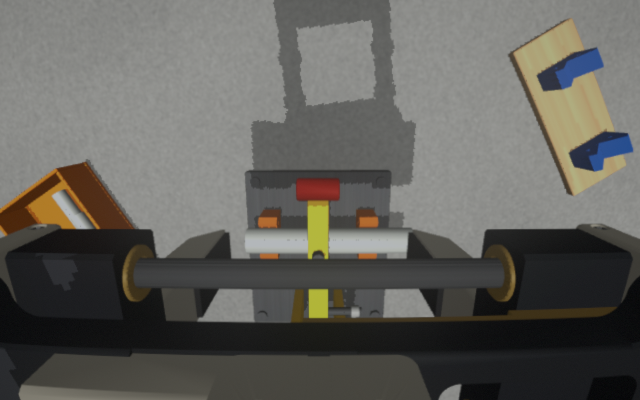

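View pics/s1.png

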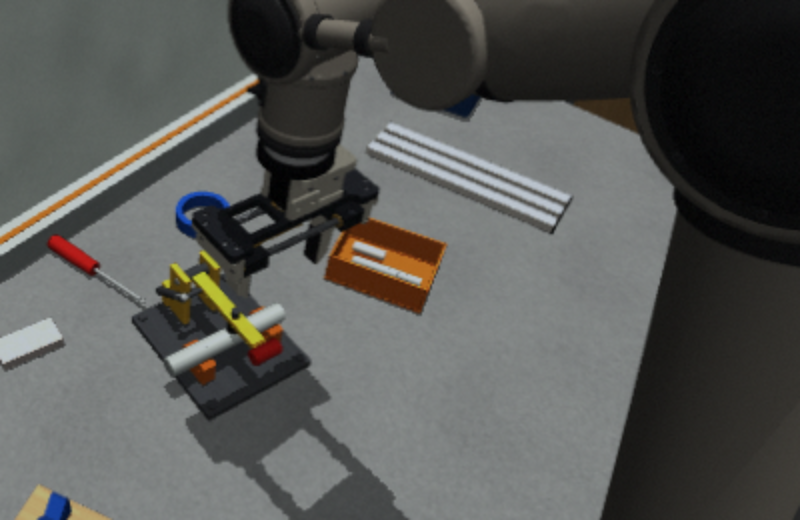

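The wrist view shows the handle at (318,189), the bar from (246,240) to (410,241), and the cradle at upper right. In both views the gripper body's long side lies along the jaws. I'll refine the positions from the wrist depth.

```bash
cat > m2.py <<'E'
import meas
from h import *
W=np.load('w1.npy'); f=cv2.imread('pics/w1.png'); meas.W=W
hsv=cv2.cvtColor(f,cv2.COLOR_BGR2HSV).astype(int); H,S,V=hsv[...,0],hsv[...,1],hsv[...,2]
print('--- wrist'); rep,box=meas.rep,meas.box
rep('handle',box(285,350,170,210)&((H<8)|(H>172))&(S>120)&(W[...,2]>70))
rep('arm',box(300,335,203,255)&(H>22)&(H<35)&(S>120)&(W[...,2]>75))
b=box(235,418,222,258)&(S<60)&(V>100)&(W[...,2]>45)&(W[...,2]<75); rep('bar',b)
yh=np.array([np.sin(np.radians(14)),np.cos(np.radians(14))])
for nm,WW,m in(('w',W,b),):
    s=WW[m][:,:2]@yh; print('bar ends along yhat',np.percentile(s,[0,1,99,100]),'handle along',np.array([489.5,13.4])@yh)
rep('board',box(500,640,10,200)&(W[...,2]>6)&(W[...,2]<16))
bl=box(530,640,40,175)&(H>100)&(H<130)&(S>120); v=np.mgrid[0:400,0:640][0]
rep('blueA',bl&(v<112)); rep('blueB',bl&(v>=112))
E
python3 m2.py | sed -n '/wrist/,$p'
```

```text
--- wrist
handle 946 mean [485.8  14.2  93.6] z5/95 [87.1 94.5 96.6] rect [487.1  13.7] [39.6 20. ] 75.8 pca 76.5
arm 1011 mean [523.8   4.9  90.2] z5/95 [89.1 90.2 91.3] rect [524.9   4.6] [19.8 52.1] 76.5 pca 165.4
bar 3272 mean [550.2   8.4  61.1] z5/95 [54.7 62.  64.5] rect [553.    9.9] [178.8  26. ] 76.4 pca 76.2
bar ends along yhat [ 54.0656256   55.58654176 224.86301094 232.64884359] handle along 131.4227306281357
board 8192 mean [477.2 308.5  12.3] z5/95 [10.3 12.4 13.9] rect [485.2 316.3] [190.7  77.4] 17.9 pca -163.4
blueA 889 mean [436.6 302.4  41.9] z5/95 [32.1 43.  49.3] rect [437.8 299.4] [20.  48.2] 17.6 pca 107.5
blueB 830 mean [530.7 333.   41.4] z5/95 [31.4 42.6 49.1] rect [532.4 330.7] [21.6 49.2] 16.9 pca 109.1
```

```bash
python3 -m pendant '[{"linear":[-1,0,-30],"twist":0},{"linear":[-1,0,-65],"twist":0},{"linear":[-1,0,-100],"twist":0},{"linear":[-1,0,-130],"twist":0},{"linear":[-1,0,-150],"twist":0},{"linear":[-1,0,-160],"twist":0},{"linear":[-1,0,-160],"twist":0},{"linear":[-1,0,-160],"twist":0}]' 0
python3 -m pendant '[{"linear":[0,0,0],"twist":0},{"linear":[0,0,0],"twist":0},{"linear":[0,0,0],"twist":0},{"linear":[0,0,0],"twist":0},{"linear":[0,0,0],"twist":0},{"linear":[0,0,0],"twist":0},{"linear":[0,0,0],"twist":0},{"linear":[0,0,0],"twist":0}]' 255
```

```text
time: 3.08
tool_pos: [489.2, 13.7, 67.6]
tcp_rot: [3.14, -0.0, 1.327]
contact_force: [-0.1, -0.1, -0.4]
grip_width: 91.5
time: 4.08
tool_pos: [488.6, 13.8, 66.7]
tcp_rot: [3.142, -0.0, 1.327]
contact_force: [0.3, 0.8, 0.5]
grip_width: 39.5
```

```bash
python3 -m pendant '[{"linear":[0.8,-0.2,16],"twist":0},{"linear":[3.1,-0.8,31.8],"twist":0},{"linear":[6.9,-1.7,47.3],"twist":0},{"linear":[12.2,-3,62.3],"twist":0},{"linear":[19,-4.7,76.7],"twist":0},{"linear":[19,-4.7,76.7],"twist":0},{"linear":[19,-4.7,76.7],"twist":0}]'
```

```text
time: 4.95
tool_pos: [506.6, 9.5, 142.7]
tcp_rot: [-3.14, -0.0, 1.327]
contact_force: [-2.7, 2.3, -1.4]
grip_width: 40.0
```

```bash
python3 -m pendant '[{"linear":[8.1,-2,13.6],"twist":0},{"linear":[17.5,-4.4,26.4],"twist":0},{"linear":[28,-7,38.1],"twist":0},{"linear":[39.7,-9.9,48.6],"twist":0},{"linear":[52.4,-13,57.9],"twist":0},{"linear":[65.8,-16.4,65.9],"twist":0},{"linear":[79.9,-19.9,72.4],"twist":0},{"linear":[94.7,-23.5,77.5],"twist":0},{"linear":[109.8,-27.3,81],"twist":0},{"linear":[125.2,-31.1,82.9],"twist":0},{"linear":[125.2,-31.1,82.9],"twist":0},{"linear":[125.2,-31.1,82.9],"twist":0}]'
python3 - <<'E'
from h import *
c=cap('side'); cv2.imwrite('pics/s2.png',cv2.resize(c['frame'][60:320,230:630],(800,520)))
E
```

```text
time: 6.45
tool_pos: [634.0, -21.7, 227.1]
tcp_rot: [3.138, -0.001, 1.327]
contact_force: [2.0, 4.0, 4.5]
grip_width: 39.7
```

View pics/s2.png

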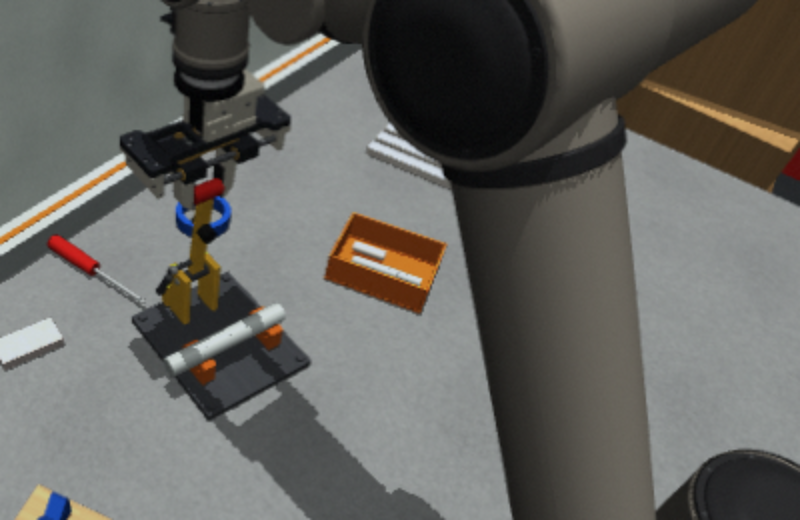

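The clamp arm is near upright in the jaws and the bar still lies in its saddles. Next I release the handle, wait, retreat upward and turn above the bar.

```bash
python3 -m pendant '[{"linear":[0,0,0],"twist":0},{"linear":[0,0,0],"twist":0},{"linear":[0,0,0],"twist":0},{"linear":[0,0,0],"twist":0},{"linear":[0,0,0],"twist":0},{"linear":[0,0,0],"twist":0},{"linear":[0,0,0],"twist":0},{"linear":[0,0,0],"twist":0},{"linear":[0,0,30],"twist":0},{"linear":[0,0,70],"twist":0},{"linear":[0,0,90],"twist":0},{"linear":[-30,-10,90],"twist":0},{"linear":[-60,-20,90],"twist":-8},{"linear":[-90,-30,90],"twist":-18}]' 0
python3 -m pendant '[{"linear":[-6,-5,0],"twist":-10},{"linear":[-6,-5,-10],"twist":-20},{"linear":[-6,-5,-20],"twist":-30},{"linear":[-6,-5,-30],"twist":-40},{"linear":[-6,-5,-40],"twist":-50},{"linear":[-6,-5,-55],"twist":-60},{"linear":[-6,-5,-70],"twist":-70},{"linear":[-6,-5,-85],"twist":-72},{"linear":[-6,-5,-90],"twist":-72},{"linear":[-6,-5,-90],"twist":-72},{"linear":[-6,-5,-90],"twist":-72},{"linear":[-6,-5,-90],"twist":-72}]'
python3 wr.py w2
```

```text
time: 8.25
tool_pos: [541.8, -52.3, 316.4]
tcp_rot: [3.141, -0.0, 1.007]
contact_force: [0.0, 0.4, 0.1]
grip_width: 92.0
time: 9.75
tool_pos: [537.1, -57.1, 226.9]
tcp_rot: [3.142, -0.001, -0.244]
contact_force: [0.9, 0.7, 0.4]
grip_width: 91.8
9.8 [536.99426237 -57.10004474 226.76235352] [ 3.14157413e+00 -9.03701583e-04 -2.43867805e-01] [ 0.1696604  -1.21396713  0.37256842] 91.63074158916706
```

View pics/w2.png

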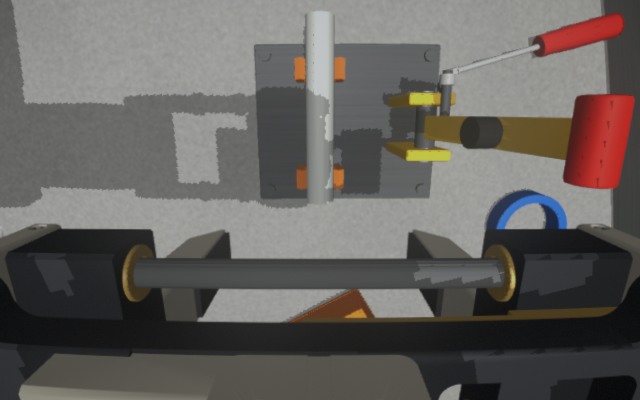

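The clamp stands fully open by itself, with the handle at (598,140). The bar lies in the saddles, from (320,12) to (320,202). Next I fit the bar.

```bash
python3 - <<'E' | sed -n '/wrist/,$p'
import meas
from h import *
W=np.load('w2.npy'); meas.W=W; print('wrist')
f=cv2.imread('pics/w2.png'); S=cv2.cvtColor(f,cv2.COLOR_BGR2HSV)[...,1]
b=meas.box(295,345,5,210)&(S<70)&(W[...,2]>54)&(W[...,2]<80); meas.rep('bar',b)
p=W[b]; ev,E=np.linalg.eigh(np.cov(p[:,:2].T)); d=E[:,1]*np.sign(E[1,1]); s=p[:,:2]@d
print(d,np.percentile(s,[0,.5,99.5,100]), 'perp',np.median(p[:,:2]@[d[1],-d[0]]))
# upper crest only
t=b&(W[...,2]>61.5); meas.rep('crest',t)
s=p[:,:2]@d; mid=(s.min()+s.max())/2; print('centre',mid*d+np.median(W[t][:,:2]@[d[1],-d[0]])*np.array([d[1],-d[0]]))
h=meas.box(565,635,90,190)&(W[...,2]>180); meas.rep('handle',h)
E
```

```text
wrist
bar 5241 mean [555.3  15.6  61.6] z5/95 [56.1 62.5 64.7] rect [554.   10.2] [180.6  27.2] 76.1 pca 76.2
[0.23844347 0.97115638] [ 51.71731045  53.02275298 231.28497131 232.34182559] perp 535.3465277141687
crest 3261 mean [555.6  15.4  63.4] z5/95 [61.8 63.5 64.9] rect [554.3  10.2] [180.6  20.1] 76.2 pca 76.3
centre [554.44024513  10.11877348]
handle 5476 mean [666.3 -29.2 249. ] z5/95 [239.4 250.9 253.9] rect [669.3 -30.8] [40.  20.2] 76.1 pca 76.5
```

```bash
python3 -m pendant '[{"linear":[5,25,0],"twist":0},{"linear":[10,50,0],"twist":0},{"linear":[14,68,0],"twist":0},{"linear":[14,68,-30],"twist":0},{"linear":[14,68,-65],"twist":0},{"linear":[14,68,-100],"twist":0},{"linear":[14,68,-130],"twist":0},{"linear":[14,68,-150],"twist":0},{"linear":[14,68,-165],"twist":0},{"linear":[14,68,-175],"twist":0},{"linear":[14,68,-182],"twist":0},{"linear":[14,68,-185],"twist":0},{"linear":[14,68,-185],"twist":0},{"linear":[14,68,-185],"twist":0}]' 0
```

```text
time: 11.55
tool_pos: [551.1, 10.9, 41.8]
tcp_rot: [-3.141, -0.001, -0.244]
contact_force: [-0.0, 0.6, 0.4]
grip_width: 92.0
```

```bash
python3 -m pendant '[{"linear":[0,0,0],"twist":0},{"linear":[0,0,0],"twist":0},{"linear":[0,0,0],"twist":0},{"linear":[0,0,0],"twist":0},{"linear":[0,0,0],"twist":0},{"linear":[0,0,0],"twist":0},{"linear":[0,0,0],"twist":0},{"linear":[0,0,0],"twist":0},{"linear":[0,0,0],"twist":0},{"linear":[0,0,0],"twist":0}]' 255
```

```text
time: 12.8
tool_pos: [554.4, 10.1, 42.7]
tcp_rot: [-3.141, -0.008, -0.244]
contact_force: [7.4, -2.1, -0.4]
grip_width: 27.0
```

```bash
python3 -m pendant '[{"linear":[-1,0,4],"twist":0},{"linear":[-2,0,12],"twist":0},{"linear":[-4,1,24],"twist":0},{"linear":[-10,2,40],"twist":0},{"linear":[-16,4,60],"twist":0},{"linear":[-22,5,80],"twist":0},{"linear":[-28,7,100],"twist":0},{"linear":[-34,8,110],"twist":0},{"linear":[-34,8,110],"twist":0},{"linear":[-34,8,110],"twist":0}]'
python3 wr.py w3
python3 - <<'E'
from h import *
c=cap('side'); cv2.imwrite('pics/s3.png',cv2.resize(c['frame'][60:320,230:630],(800,520)))
E
```

```text
time: 14.05
tool_pos: [516.5, 19.0, 150.8]
tcp_rot: [3.141, 0.001, -0.244]
contact_force: [0.1, 0.3, -3.9]
grip_width: 27.0
14.1 [516.46523274  18.93278648 150.62570547] [ 3.14139976e+00  1.25189495e-03 -2.44390052e-01] [-0.28873154 -0.04762545 -3.75200505] 27.253883748463206
```

View pics/w3.png

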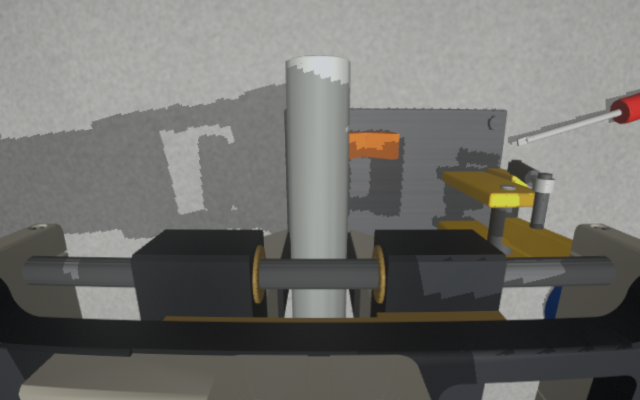

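The bar hangs in the jaws, with its +y end at (318,58). I'll check its tilt and its offset from the TCP.

Run:
```python
from h import *
W=np.load('w3.npy'); p=W[60:225,290:350].reshape(-1,3); p=p[np.isfinite(p[:,0])&(p[:,2]>120)]
o=bot.get_obs(); a=o['tcp_rot'][2]; x=np.array([np.cos(a),np.sin(a)]); y=np.array([-np.sin(a),np.cos(a)])
q=np.c_[(p[:,:2]-o['tool_pos'][:2])@x,(p[:,:2]-o['tool_pos'][:2])@y,p[:,2]]
print('far end',np.percentile(q[:,1],[99,100]))
for s in range(30,90,10):
    m=(q[:,1]>=s)&(q[:,1]<s+10)
    if m.any():
        t=q[m]; print(s,m.sum(),'crest',np.percentile(t[:,2],97).round(1),'mid x',((t[:,0].min()+t[:,0].max())/2).round(1))
```

```text
far end [88.02523861 89.68411519]
30 1304 crest 173.6 mid x -0.5
40 1360 crest 173.5 mid x -0.5
50 1424 crest 173.6 mid x -0.2
60 1483 crest 173.6 mid x -0.2
70 1520 crest 173.6 mid x -0.2
80 1349 crest 173.7 mid x -0.2
```

```bash
python3 -m pendant '[{"linear":[-4,8,10],"twist":-2},{"linear":[-10,24,20],"twist":-6},{"linear":[-19,48,30],"twist":-12},{"linear":[-28,76,40],"twist":-19},{"linear":[-38,104,50],"twist":-26},{"linear":[-48,132,50],"twist":-34},{"linear":[-58,160,50],"twist":-42},{"linear":[-67,184,50],"twist":-49},{"linear":[-74,204,50],"twist":-55},{"linear":[-78,214,50],"twist":-57.5},{"linear":[-79,217,50],"twist":-58.2},{"linear":[-79,217,50],"twist":-58.2},{"linear":[-79,217,50],"twist":-58.2},{"linear":[-79,217,50],"twist":-58.2}]'
python3 wr.py w4
```

```text
time: 15.9
tool_pos: [438.0, 235.6, 201.3]
tcp_rot: [3.142, -0.0, -1.26]
contact_force: [-0.2, 0.3, -4.0]
grip_width: 27.0
15.95 [438.01145554 235.61751818 201.36549581] [-3.14148378e+00 -1.45103342e-04 -1.26043015e+00] [-1.02325455  0.21589753 -4.0953277 ] 27.429502192477397
```

View pics/w4.png

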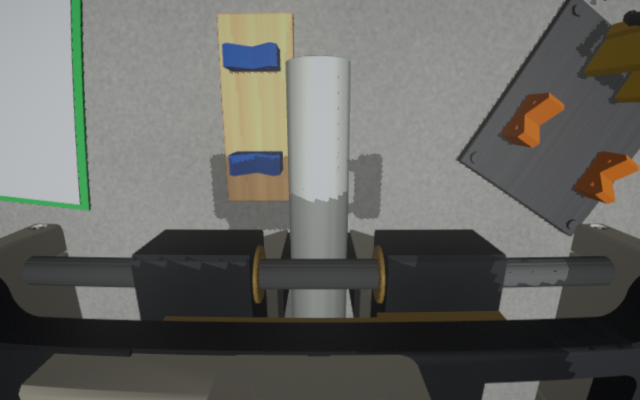

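The wrist view shows both blue saddles, at (251,56) and (256,163), left of the held bar. I'll measure them in tool axes.

```bash
python3 - <<'E' | sed -n '/wrist/,$p'
import meas
from h import *
W=np.load('w4.npy'); meas.W=W; print('wrist')
f=cv2.imread('pics/w4.png'); hsv=cv2.cvtColor(f,cv2.COLOR_BGR2HSV).astype(int);H,S=hsv[...,0],hsv[...,1]
b=meas.box(215,286,20,190)&(H>100)&(H<130)&(S>120); v=np.mgrid[0:400,0:640][0]
ctr=[]
for n,m in(('far',b&(v<110)),('near',b&(v>=110))):
    meas.rep(n,m); m2=m&(W[...,2]>26)&(W[...,2]<52); q=W[m2]
    # V fit: z = z0 + |d| across, plane slope 45deg
    a=np.radians(17.7); u=np.array([np.cos(a),np.sin(a)]); y=np.array([-u[1],u[0]])
    t=q[:,:2]@y; s=q[:,:2]@u
    from scipy.optimize import minimize_scalar
    best=min(((np.median(np.abs(q[:,2]-np.abs(t-c)-np.median(q[:,2]-np.abs(t-c)))),c) for c in np.arange(t.mean()-8,t.mean()+8,.2)))
    print(' Vcentre',best, 'extent mid',(t.min()+t.max())/2,'s mid',(np.percentile(s,1)+np.percentile(s,99))/2); 
    c=best[1]*y+(np.percentile(s,1)+np.percentile(s,99))/2*u; ctr.append(c); print(c)
d=ctr[0]-ctr[1]; print('dir',np.degrees(np.arctan2(d[1],d[0])),np.hypot(*d),'centre',(ctr[0]+ctr[1])/2)
meas.rep('board',meas.box(210,286,8,205)&(W[...,2]>8)&(W[...,2]<16))
# held bar
q=W[60:225,285:353].reshape(-1,3); q=q[np.isfinite(q[:,0])&(q[:,2]>190)]; r=cv2.minAreaRect(q[:,:2].astype(np.float32)); print(r)
o=bot.get_obs()['tool_pos'][:2]; a=np.radians(17.8);print('bar perp off',(np.array(r[0])-o)@[-np.sin(a),np.cos(a)], 'top',np.percentile(q[:,2],97))
E
```

```text
wrist
far 1207 mean [532.6 332.   41.6] z5/95 [31.9 42.5 49.3] rect [533.  331.4] [19.7 48.1] 17.9 pca 108.4
 Vcentre (np.float64(0.746657778571425), np.float64(154.10093487855735)) extent mid 153.69623370262013 s mid 608.3190070480654
[532.67030741 331.75511462]
near 937 mean [438.6 302.   41.7] z5/95 [31.8 42.6 49.4] rect [438.6 301. ] [18.5 48.1] 17.7 pca 107.8
 Vcentre (np.float64(0.6463512944815335), np.float64(154.16549023623406)) extent mid 153.42319536439322 s mid 509.3834404241901
[438.39857699 301.73693086]
dir 17.662614566822324 98.93558768502595 centre [485.5344422  316.74602274]
board 9252 mean [490.  322.2  12.5] z5/95 [11.2 12.5 13.8] rect [483.8 320.3] [190.9  68.2] 17.7 pca -163.1
((488.3255615234375, 251.8776092529297), (72.81184387207031, 28.106096267700195), 17.943246841430664)
bar perp off 0.10092466181901649 top 224.0659434795036
```

```bash
python3 -m pendant '[{"linear":[8,13,0],"twist":0},{"linear":[20,33,0],"twist":0},{"linear":[34,57,0],"twist":0},{"linear":[44,73,0],"twist":0},{"linear":[48,80,0],"twist":0},{"linear":[48,80,-15],"twist":0},{"linear":[48,80,-40],"twist":0},{"linear":[48,80,-65],"twist":0},{"linear":[48,80,-90],"twist":0},{"linear":[48,80,-105],"twist":0},{"linear":[48,80,-115],"twist":0},{"linear":[48,80,-120],"twist":0},{"linear":[48,80,-120],"twist":0},{"linear":[48,80,-120],"twist":0}]'
python3 wr.py w5
python3 - <<'E'
from h import *
c=cap('side'); 
i=np.hstack([cv2.resize(cv2.imread('pics/w5.png')[60:260,220:420],(400,400)),cv2.resize(c['frame'][240:390,200:350],(400,400))]); cv2.imwrite('pics/c5.png',i)
E
```

```text
time: 17.7
tool_pos: [486.2, 316.2, 82.0]
tcp_rot: [-3.14, 0.0, -1.26]
contact_force: [-0.6, -0.2, -4.1]
grip_width: 27.7
17.75 [486.19449439 316.13846704  82.03049932] [-3.14026211e+00  8.13825909e-05 -1.25998723e+00] [-0.62494227  0.4578352  -3.97626836] 26.928715875431894
```

View pics/c5.png

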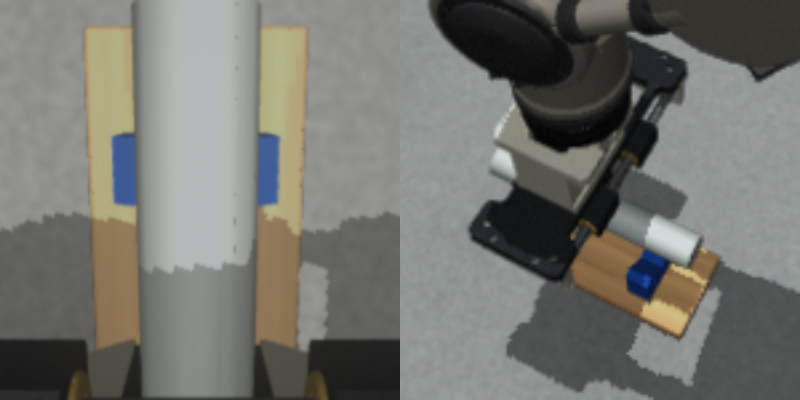

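The bar is over the board. In the crop the saddle centre is at column 195.5 and the bar's at 197.5, which is under 1 mm apart. I'll lower it slowly.

```bash
python3 -m pendant '[{"linear":[0,0,-10],"twist":0},{"linear":[0,0,-20],"twist":0},{"linear":[0,0,-28],"twist":0},{"linear":[0,0,-33],"twist":0},{"linear":[0,0,-36],"twist":0},{"linear":[0,0,-38],"twist":0},{"linear":[0,0,-38],"twist":0},{"linear":[0,0,-38],"twist":0}]'; python3 -m pendant '[{"linear":[0,0,-1],"twist":0},{"linear":[0,0,-2],"twist":0},{"linear":[0,0,-2],"twist":0},{"linear":[0,0,-2],"twist":0}]'
```

```text
time: 18.8
tool_pos: [486.0, 316.0, 43.6]
tcp_rot: [-3.141, -0.0, -1.26]
contact_force: [0.6, -0.1, -3.3]
grip_width: 27.2
time: 19.3
tool_pos: [486.1, 316.5, 42.1]
tcp_rot: [-3.14, 0.001, -1.26]
contact_force: [-2.3, 3.5, 4.9]
grip_width: 27.1
```

```bash
python3 -m pendant '[{"linear":[0,0.5,-1],"twist":0},{"linear":[0,0.5,-1.5],"twist":0},{"linear":[0,0.5,-1.5],"twist":0},{"linear":[0,0.5,-1.5],"twist":0}]'
```

```text
time: 19.8
tool_pos: [486.1, 316.7, 41.9]
tcp_rot: [-3.14, 0.0, -1.26]
contact_force: [-5.4, -0.4, 15.5]
grip_width: 27.1
```

```bash
python3 -m pendant '[{"linear":[0,0,0.5],"twist":0},{"linear":[0,0,1],"twist":0},{"linear":[0,0,1],"twist":0}]'; python3 -m pendant '[{"linear":[0,0,0],"twist":0},{"linear":[0,0,0],"twist":0},{"linear":[0,0,0],"twist":0},{"linear":[0,0,0],"twist":0},{"linear":[0,0,0],"twist":0},{"linear":[0,0,0],"twist":0},{"linear":[0,0,0],"twist":0},{"linear":[0,0,20],"twist":0},{"linear":[0,0,50],"twist":0},{"linear":[0,0,90],"twist":0},{"linear":[0,0,130],"twist":0},{"linear":[-20,-10,160],"twist":0},{"linear":[-50,-20,180],"twist":0},{"linear":[-80,-25,185],"twist":0},{"linear":[-95,-30,185],"twist":0},{"linear":[-95,-30,185],"twist":0},{"linear":[-95,-30,185],"twist":0}]' 0
python3 wr.py w6
python3 - <<'E'
from h import *
W=np.load('w6.npy'); S=cv2.cvtColor(cv2.imread('pics/w6.png'),cv2.COLOR_BGR2HSV)[...,1]
m=np.isfinite(W[...,0])&(W[...,2]>53)&(W[...,2]<72)&(S<80)&(np.hypot(W[...,0]-486,W[...,1]-316)<120)
p=W[m]; print(len(p),cv2.minAreaRect(p[:,:2].astype(np.float32)))
a=np.radians(17.7);s=p[:,:2]@[np.cos(a),np.sin(a)]
for lo in np.arange(s.min(),s.max(),30): print(lo.round(0),np.percentile(p[(s>=lo)&(s<lo+30),2],95).round(1))
c=cap('top'); cv2.imwrite('pics/c6.png',np.vstack([np.hstack([cv2.imread('pics/w6.png')[:260],]),cv2.resize(c['frame'][80:330,80:460],(640,330))]))
E
```

```text
time: 20.18
tool_pos: [486.1, 316.7, 42.0]
tcp_rot: [-3.14, 0.0, -1.26]
contact_force: [-4.0, 0.7, 8.6]
grip_width: 27.2
time: 22.3
tool_pos: [391.5, 286.6, 225.9]
tcp_rot: [-3.141, -0.0, -1.26]
contact_force: [0.8, 0.2, 0.1]
grip_width: 91.9
22.35 [391.52777612 286.60224436 225.7367215 ] [-3.14134476e+00 -7.70759650e-05 -1.26030934e+00] [0.16229407 0.02822838 0.31401754] 91.95249093369831
4951 ((476.4179992675781, 313.8376770019531), (161.41232299804688, 27.534536361694336), 17.890838623046875)
469.0 64.9
499.0 64.7
529.0 64.7
559.0 64.9
589.0 64.8
619.0 64.7
```

View pics/c6.png

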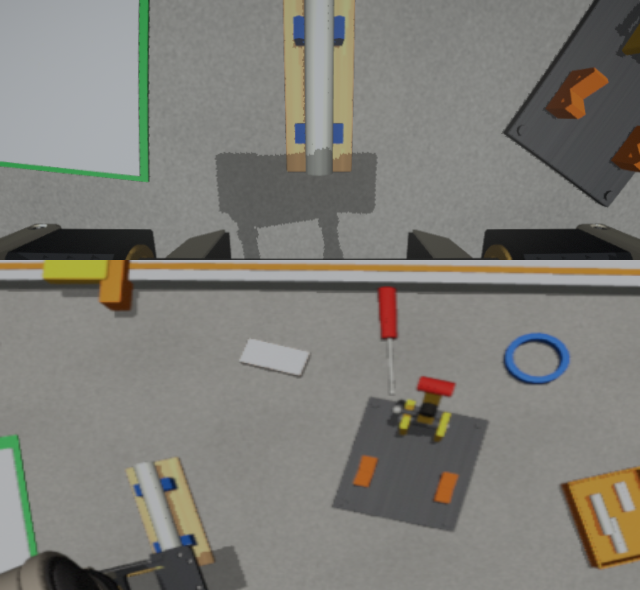

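The bar lies squarely in both saddles. Its crest is level at 64.7–64.9 mm along its length, and its near end is about 90 mm from the cradle centre. The clamp is upright, and the offcut, tape and screwdriver look where they were.

```bash
python3 -c "
from plant import bot
print(bot.close_job(), bot.get_obs()['time'])"
```

```text
the job is handed in; nothing more can be done
the job is handed in; nothing more can be done
```

The job is done and handed in at about 22 s of the 64 s allowed. I gripped the clamp handle by its ends, swung it to about 1.5 rad and let go, and the clamp went upright on its own. I then lifted the bar out of the jig, set it down in the cradle until the force reading showed it was seated, released it and backed off.

**Last checks:**
- **Bar level:** its crest is at 64.7–64.9 mm along the visible length, against 64 mm for perfect seating, which is within the camera's calibration error.
- **Bar aligned and centred:** it lies at 17.9° and the cradle at 17.7°, and it is centred lengthways to within about 1 mm. The far end was outside the last wrist picture, so the centring comes from the near end.
- **Everything else:** the clamp is open, and the offcut, tape and screwdriver look unmoved. The gripper is clear, with the force reading near zero.

**Disagreements:**
- The top and wrist cameras placed the cradle about 3 mm apart sideways. I used the wrist value, and a close look just before lowering agreed with it to under 1 mm.
- When I closed on the bar in the jig, the arm was pulled about 3 mm over to it with about 7 N. I had aimed that far off on purpose to keep the gripper body clear of the clamp.

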